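Move the charged battery pack from its dock to the painting lamp

TASK

Put the charged battery pack, the one with the green cap, into the painting lamp: push down the yellow eject key of its charging dock to raise it, lift it straight up out of the dock, and plug it fully home, upright, into the blue socket of the lamp, then let go. The socket may have been left a little to the left or right of its middle, so feel for the hole. Leave the red-capped pack in its dock and do not knock over or shove the painting things around.

Things in the scene. Friction and masses are not known exactly. Their poses are not given: they have to be found in the camera images.
- pack_green_mid (a point): centre (half-way up) of the charged pack: grey upright block 28 x 36 x 100 mm (x, y, z), its top 26 mm a green cap, its lowest 6 mm a foot 0.75 mm smaller all round; 0.10 to 0.21 kg. z is up; grasp it across y (36 mm). It starts sunk in dock_a, aligned with it, its top level with the pocket's floor: not graspable until the key has raised it 26 mm
- pack_red_mid (a point): centre of the flat battery pack: the same block with a red cap, sunk in dock_b; to be left there
- dock_a: holds the green-capped pack: white-grey charging dock, fixed, 72 x 140 x 142 mm (x, y, z); origin under its centre, z up, -x its front. On its axis a vertical well (29.6 x 37.6 mm in x, y) opens in the floor, 112 mm up, of a finger pocket 48 (x) x 124 (y) mm, 30 mm deep: fingers fit only from straight above, closing along y
- dock_b: the dock that holds the red-capped pack, otherwise the same as dock_a
- dock_a_key (a joint): travel of dock_a's eject key in m: 0 up, 0.026 fully down
- dock_a_key_top (a point): centre of the top face (40 x 44 mm) of dock_a's yellow eject key, 60 mm in front (-x) of the dock's axis, 150 mm above the table when up; moves with the key. Pushed straight down 26 mm to its stop (about 5 to 8 N) it raises the pack in the well by as much; key and pack stay where they are left
- lamp: painting lamp fixed to the table: base 210 x 130 mm, 50 mm high at the back, a folded 0.15 m high arm with light bar 135 mm and more behind (+x) the socket; origin on the table, z up, arm towards +x. A blue carriage 60 x 76 mm with the socket hole sits in its front; it may stand up to 16 mm off its middle along the lamp's y (not x) and is stiff: some 15 N to shift it sideways
- socket_nominal (a point): where the mouth of the socket hole is with the carriage in its middle: fixed to the lamp, 46 mm above the table in the carriage's top face, axes as the lamp's. The real hole lies up to 16 mm to either side of it along y. It is vertical, 29.6 x 37.6 mm (x, y), with a chamfer 1.5 mm wide and 3 mm deep, 28 mm deep. The pack goes in with its x along the lamp's x, either way round
- jar_ochre: closed jar with a yellow body, 48 mm across, 60 mm high, a bystander; origin at its underside
- jar_brown: closed jar with a brown body, 48 mm across, 60 mm high, a bystander; origin at its underside
- water_mug: blue mug, 90 mm high, a bystander; origin at its underside
- brush: green-handled paint brush lying down, a bystander
- oil_bottle: amber bottle, 130 mm high, a bystander; origin at its underside
- paint_pot: small white pot, 30 mm high, a bystander; origin at its underside
- palette: white round palette, 170 mm across, 8 mm thick, a bystander; origin at its underside
- sketch_book: dark sketch book lying flat, 210 x 150 x 18 mm, a bystander; origin at its underside
Things that resemble listed ones, but are neither listed nor needed, are in the scene too. What is shaped like the dock_b but pink is not meant.

How it is judged:
By the outcome, as a careful person would: the job done as asked, in the order asked, and still so for the second after the job is handed in, with the robot touching nothing.
It also fails if it takes over 72 s, if anything falls off the work surface, if the arm or the gripper's body presses on something with over 40 N, if the wrist force passes 120 N, or if a joint passes its speed limit or range.

ROBOT

A 7-joint arm with a two-finger parallel gripper is mounted at the origin on the work surface. World frame = base frame: x ahead of the robot, y to its left, z up, the work surface at z = 0. Lengths are in m, angles in rad, forces in N, time in s.
With the tool pointing down it reaches from about 0.425 to 0.875 m from the base axis. Payload 8.4 kg.
Tool frame: the origin (TCP) lies where the fingers leave the gripper's body, on its centre line; the fingertips stand 70 mm ahead of it and the grasp point (between the pads) lies 51 mm ahead of it; z points along the fingers, y is the line along which they close (so a half turn about z gives the same grasp; the last joint's range is limited). The gripper opens to 87 mm and grips with 3 to 60 N. Pads are 19 mm wide; open, the fingers measure 117 mm over their backs; the gripper's body (75 mm by 190 mm) begins 51 mm behind the grasp point.
Start: joints at [-1.353, 0.333, 0.04, 1.465, -0.013, 1.343, -0.059], TCP at [0.202, 0.618, 0.292] pointing down, gripper open.
Joint ranges: [-2.58, 2.58], [-0.38, 2.09], [-1.3, 1.39], [0.25, 2.4], [-1.5, 4.64], [0.08, 2.09], [-2.65, 2.65]. Speed limits (rad/s): [2.22, 2.22, 2.79, 2.79, 3.14, 3.14, 3.14].

INTERFACE

Orientations are given as a rotation vector (axis times angle).
In Python, from workcell import * gives the robot as it stands.
- The arm moves only by the shell command python3 -m jog 'ROWS' [FORCE]. ROWS is text: rows parted by semicolons, each of 5 numbers parted by spaces: the finger opening in mm, from 0 to 87, then the shift along the tool's x, y, z in units of 50 mm (1.0 is 50 mm), then the turn about the tool's z in degrees. In form: fingers dx dy dz yaw; .... A call has 1 to 20 rows; each row is the pose to reach, as a shift and turn from the pose commanded when the call began, along the tool's axes at that moment; what a row does not reach only later rows make up. A row lasts 1/8 s, in which the tool goes at most 62.5 mm and 10.7 degrees, less where a joint would pass 70% of its speed; a pose out of reach is approached as far as the arm can. A call with a gripper value outside its range is refused whole. The fingers move at their own pace and stop on an object; FORCE is the grip in N (left out, the last holds). Time passes only in rows, so rows that repeat a pose let the fingers close. It gives the time, the measured TCP pose, the force, the opening and the grip force at its end, in the units of the state.
- observe(): the state, without advancing time (a new reading comes with each control period).
- read_camera(name): name is "side" or "top"; returns a dict with "img" (400x640x3 uint8, red, green, blue), "K" (3x3 intrinsics, pixels), "world_to_cam" (4x4, takes a point from world to camera coordinates). Camera axes: x right, y down, z forward; pixel columns grow to the right and rows downward; lengths in m; the calibration is good to about 2 mm. A picture is of the moment at which its call begins. There is no depth.
- job_done(): hands the job in; it is judged then, once.
The state is a dict: "t": time; "joint_positions": joint angles; "dq": joint speeds; "effort": joint torques, N m; "position": TCP position; "ee_rot": TCP orientation; "force": force on the tool from outside, world axes, zero at the start; "moment": the same for the moment, N m; "finger_gap": finger opening in m; "grasp_force": force on a finger pad.
Only numpy, scipy, OpenCV 4.12 (cv2) and the standard library are available. Lean on these libraries where they do the work, as an engineer would, in place of code of your own. Each camera call takes 0.05 s, during which the arm holds its last target. There are 200 camera calls.

## Working session

There is one attempt and no reset: what is moved stays moved. The work goes in short steps, Python scripts to look and compute and a shell command to move; the robot and the scene stay as the last step left them, time stands still between calls to the robot, and variables do not carry over. Pictures are saved under pics/ and viewed, at most 10 in all, crops included, and the job is handed in when it is done.

```bash
mkdir -p pics
cat > h.py <<'E'
from workcell import *
import numpy as np, cv2
from scipy.spatial.transform import Rotation as R
def snap(n,f,crop=None,s=1):
    c=read_camera(n); im=c["img"][:,:,::-1]
    np.savez(f"pics/{f}.npz",img=c["img"],K=c["K"],T=c["world_to_cam"])
    if crop: x0,y0,x1,y1=crop; im=im[y0:y1,x0:x1]
    cv2.imwrite(f"pics/{f}.png",cv2.resize(im,None,fx=s,fy=s,interpolation=cv2.INTER_CUBIC))
def ray(f,u,v,z):
    d=np.load(f"pics/{f}.npz");T=d["T"];Rm=T[:3,:3];o=-Rm.T@T[:3,3]
    r=Rm.T@np.linalg.solve(d["K"],[u,v,1]); return o+r*(z-o[2])/r[2]
def proj(f,p):
    d=np.load(f"pics/{f}.npz");q=d["K"]@(d["T"]@np.append(p,1))[:3];return q[:2]/q[2]
E
python3 - <<'E'
from h import *
snap("top","top0",None,1.25);snap("side","side0",None,1.25)
for f in("top0","side0"):
    d=np.load(f"pics/{f}.npz");print(-d["T"][:3,:3].T@d["T"][:3,3],d["T"][:3,:3].round(2).tolist())
s=observe();print({k:np.round(v,3) for k,v in s.items()}); print(R.from_rotvec(s["ee_rot"]).as_matrix().round(3))
E
```

```text
[0.20878757 0.00494794 1.54482117] [[0.05, -1.0, -0.0], [-0.97, -0.05, -0.22], [0.22, 0.01, -0.98]]
[0.40738282 0.90678459 0.97376662] [[-0.99, -0.15, -0.0], [-0.1, 0.67, -0.74], [0.11, -0.73, -0.68]]
{'t': np.float64(0.1), 'joint_positions': array([-1.353,  0.334,  0.04 ,  1.466, -0.013,  1.343, -0.059]), 'dq': array([-0.001, -0.001,  0.   , -0.003,  0.001,  0.001,  0.002]), 'effort': array([ 3.0000e-03, -6.5782e+01,  1.3400e+00, -4.0471e+01, -6.0000e-02,
        4.1000e-02,  0.0000e+00]), 'position': array([0.202, 0.617, 0.291]), 'ee_rot': array([-4.960e-01, -3.102e+00,  2.000e-03]), 'force': array([-0.67 ,  0.142,  0.341]), 'moment': array([-0.002,  0.005,  0.085]), 'grasp_force': np.float64(0.0), 'finger_gap': np.float64(0.087)}
[[-0.95   0.312 -0.   ]
 [ 0.312  0.95  -0.001]
 [-0.    -0.001 -1.   ]]
```

View pics/top0.png

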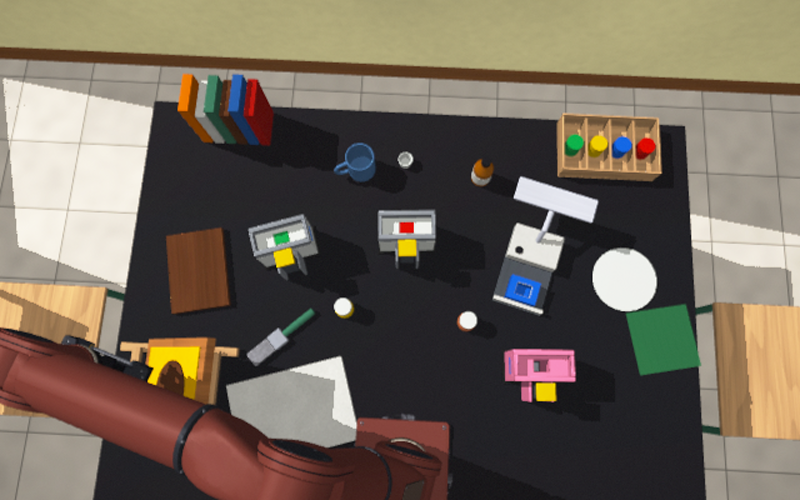

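View pics/side0.png

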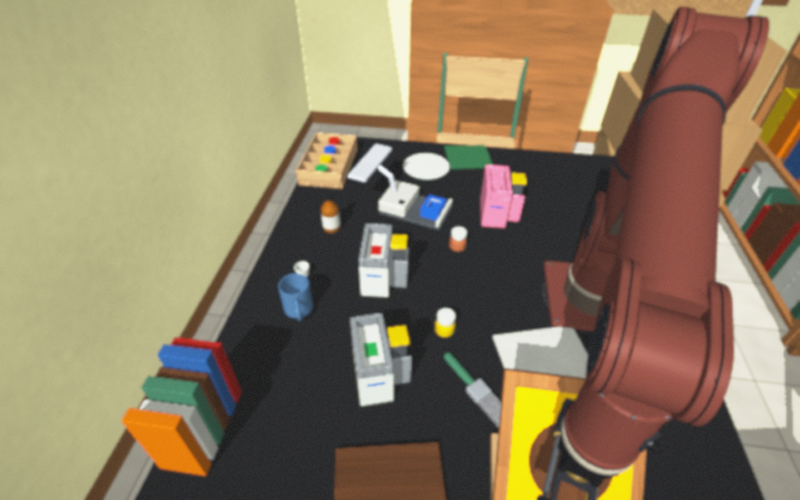

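Dock A is left of centre in the top view (green cap at 283,239; key at 284,260). The lamp's socket is at (523,290), and the oil bottle, mug and jars are clear of both. I'll enlarge these next.

Run:
```python
from h import *
def cr(f,x0,y0,w,h,s):
    im=np.load(f"pics/{f}.npz")["img"][:,:,::-1][y0:y0+h,x0:x0+w]
    return cv2.resize(im,None,fx=s,fy=s,interpolation=cv2.INTER_CUBIC)
# dock top: x190..270,y165..225 (80x60, s5); lamp top 380..460, 175..255 
a=cr("top0",190,165,80,60,5);b=cr("top0",385,195,80,60,5)
c=cr("side0",270,245,80,60,5)
d=cr("side0",295,140,80,60,5)
cv2.imwrite("pics/mos.png",np.vstack([np.hstack([a,b]),np.hstack([c,d])]))
```

```text
(no output)
```

View pics/mos.png

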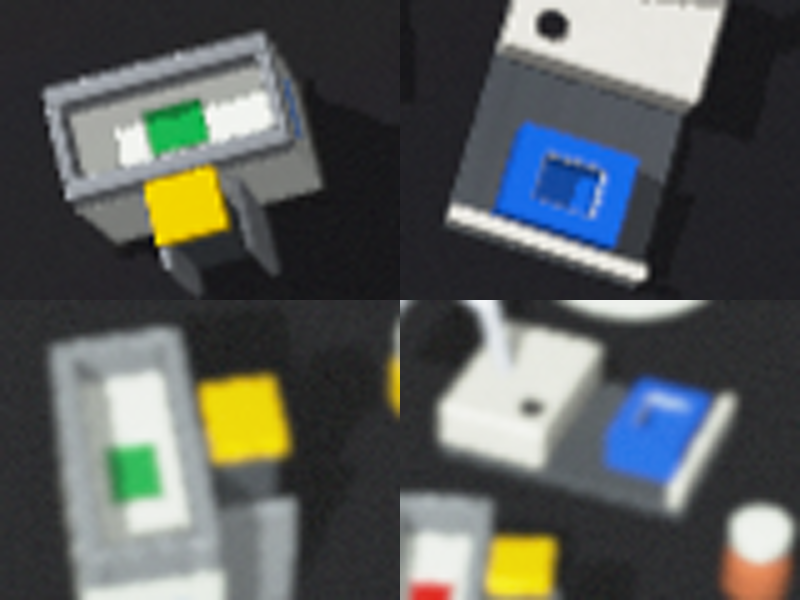

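Crop readings follow. In the top view the dock rim is at (45,92), (267,33), (70,198), and the key corners are at (145,182), (215,167), (229,233), (155,246). The carriage corners are at (525,124), (640,158), (615,248), (495,215). I'll fit poses to these.

Run:
```python
from h import *
from scipy.optimize import least_squares
def off(q):
    x,y=q; 
    f="top0" if y<300 else "side0"; o=[(190,165),(385,195),(270,245),(295,140)][(x>=400)+2*(y>=300)]
    return f,np.array([x%400,y%300])/5+o-np.array([.4,.4])
def fit(obs,p0,who):
    def res(p,lst=obs):
        c,s=np.cos(p[2]),np.sin(p[2]);r=[]
        for (x,y,z),q in lst:
            f,uv=off(q); r.append(proj(f,[p[0]+c*x-s*y,p[1]+s*x+c*y,z])-uv)
        return np.ravel(r)
    for sub in ("top0","side0",None):
        l=[o for o in obs if sub is None or off(o[1])[0]==sub]
        if len(l)<2: continue
        s=least_squares(lambda p:res(p,l),p0,x_scale=[.1,.1,1]);print(who,sub,s.x.round(4),np.degrees(s.x[2]).round(2),s.fun.round(1))
    return s.x
# dock frame: +x back (up in top img), +y left
k=.15;r=.142;g=.112
dock=[((.036,.07,r),(45,92)),((.036,-.07,r),(267,33)),((-.036,.07,r),(70,198)),
((-.04,.022,k),(145,182)),((-.04,-.022,k),(215,167)),((-.08,-.022,k),(229,233)),((-.08,.022,k),(155,246)),
((.014,.018,g),(145,112)),((.014,-.018,g),(203,100)),((-.014,.018,g),(150,151)),((-.014,-.018,g),(208,140)),
((-.04,-.022,k),(200,383)),((-.08,-.022,k),(275,376)),((-.08,.022,k),(291,455)),((-.04,.022,k),(213,465)),
((.036,-.07,r),(50,345)),((-.036,-.07,r),(180,328)),
((.014,-.018,g),(108,448)),((-.014,-.018,g),(155,445)),((-.014,.018,g),(160,497)),((.014,.018,g),(115,502))]
o=ray("top0",190+175/5,165+125/5,g);print(o)
d=fit(dock,[o[0],o[1],.25],"dock")
h=.046
car=[((.03,.038,h),(525,124)),((.03,-.038,h),(640,158)),((-.03,-.038,h),(615,248)),((-.03,.038,h),(495,215)),
((.03,-.038,h),(640,375)),((-.03,-.038,h),(712,392)),((-.03,.038,h),(668,480)),((.03,.038,h),(607,462))]
o=ray("top0",385+170/5,195+185/5,h);print(o)
c=fit(car,[o[0],o[1],-.28],"car")
print("hole",ray("top0",*off((570,186))[1],h))
```

```text
[0.54020758 0.32596665 0.112     ]
dock top0 [0.5401 0.3254 0.3023] 17.32 [-0.2 -0.8  0.1  0.  -0.6  0.3 -0.4  0.3 -0.1 -0.2 -0.1 -0.8  0.3  0.2
 -0.   0.2 -0.3 -0.2  0.8  0.9  0.6  0.3]
dock side0 [0.5404 0.3264 0.2939] 16.84 [ 0.2  1.3 -0.2  0.9 -0.6 -1.5 -0.1 -1.6  0.8  0.   0.4  0.4 -0.6  0.3
  0.1 -0.4  0.7  0.3 -0.6  0.6]
dock None [0.5403 0.3259 0.299 ] 17.13 [-0.3 -1.   0.   0.  -0.8  0.2 -0.6  0.3 -0.3 -0.2 -0.3 -0.8  0.1  0.1
 -0.1  0.1 -0.4 -0.2  0.7  0.8  0.4  0.3  0.2  1.  -0.2  0.6 -0.5 -1.8
  0.  -1.8  0.7 -0.1  0.3  0.2 -0.6  0.1  0.2 -0.6  0.9  0.1 -0.5  0.4]
[ 0.44983685 -0.29079587  0.046     ]
car top0 [ 0.4503 -0.2887 -0.2516] -14.42 [-0.3  0.1 -0.4  0.3 -0.1  0.1  0.8 -0.4]
car side0 [ 0.4523 -0.2754 -0.2506] -14.36 [-0.6  3.3 -0.9  3.4  1.9 -3.1 -0.5 -3.2]
car None [ 0.4512 -0.2861 -0.2515] -14.41 [-1.1 -0.2 -1.2 -0.  -0.9 -0.2 -0.  -0.7 -0.   1.8 -0.4  1.9  2.3 -4.8
  0.1 -4.9]
hole [ 0.45041566 -0.28951716  0.046     ]
```

The dock fits at (0.540, 0.326) with yaw 17.1°. The socket is at (0.450, -0.289) with yaw -14.4°. Both are within reach. The key should then be at (0.483, 0.308), so I'll move above it with the fingers closed.

```bash
cat > go.py <<'E'
# prints shift (tool units) and yaw needed to bring TCP to x y z with tool-y direction angle (deg, world)
import sys; from h import *
x,y,z,a=map(float,sys.argv[1:]); s=observe(); M=R.from_rotvec(s["ee_rot"]).as_matrix()
d=M.T@(np.array([x,y,z])-s["position"])/.05
cur=np.degrees(np.arctan2(M[1,1],M[0,1])); dy=(-(a-cur)+180)%360-180
print("pos",s["position"].round(4),"yang",cur.round(2),"tilt",M[:,2].round(3),"F",s["force"].round(1),"gap",round(float(s["finger_gap"]),4),"t",round(float(s["t"]),2),"j7",round(float(s["joint_positions"][6]),2))
print("shift",d.round(3),"yaw",dy.round(2))
E
python3 -m jog '60 -0.73 -0.41 0 -3.5; 30 -1.46 -0.82 0 -7; 0 -2.2 -1.24 0 -10.6; 0 -2.9 -1.65 0 -14; 0 -3.64 -2.06 0 -17.7; 0 -4.4 -2.5 0 -21.2; 0 -5.1 -2.9 0 -24.7; 0 -5.8 -3.3 0 -28.2; 0 -6.5 -3.7 0 -31.7; 0 -7.27 -4.12 0 -35.3; 0 -7.27 -4.12 0 -35.3; 0 -7.27 -4.12 0 -35.3; 0 -7.27 -4.12 0 -35.3'
python3 go.py 0.483 0.308 0.225 107.1
```

```text
t: 1.72
position: [0.4828, 0.3098, 0.2921]
ee_rot: [0.471, -3.105, -0.0]
force: [0.8, -0.7, 0.5]
finger_gap: 0.0004
grasp_force: 0.0
pos [0.4828 0.3098 0.2921] yang 107.25 tilt [-0.001  0.    -1.   ] F [ 0.8 -0.7  0.5] gap 0.0004 t 1.73 j7 1.26
shift [ 0.006 -0.037  1.341] yaw 0.15
```

```bash
python3 -m jog '0 0 -0.04 0.5 0; 0 0 -0.04 1.0 0; 0 0 -0.04 1.3 0; 0 0 -0.04 1.45 0; 0 0 -0.04 1.6 0; 0 0 -0.04 1.7 0; 0 0 -0.04 1.8 0; 0 0 -0.04 1.88 0; 0 0 -0.04 1.94 0; 0 0 -0.04 1.98 0; 0 0 -0.04 1.98 0; 0 0 -0.04 1.98 0'
python3 go.py 0.483 0.308 0.194 107.1
```

```text
t: 3.22
position: [0.4843, 0.3073, 0.1942]
ee_rot: [-0.469, 3.106, 0.001]
force: [-3.2, -0.3, 6.0]
finger_gap: 0.0008
grasp_force: 3.0
pos [0.4843 0.3073 0.1942] yang 107.17 tilt [ 0.     0.001 -1.   ] F [-3.2 -0.3  6. ] gap 0.0008 t 3.23 j7 1.28
shift [0.02  0.022 0.004] yaw 0.07
```

```bash
python3 -m jog '0 0 0 0.03 0; 0 0 0 0.06 0; 0 0 0 0.08 0; 0 0 0 0.08 0; 0 0 0 0.08 0'
python3 go.py 0.483 0.308 0.194 107.1
```

```text
t: 3.85
position: [0.4844, 0.3073, 0.1938]
ee_rot: [-0.468, 3.105, 0.004]
force: [-16.1, -9.1, 38.4]
finger_gap: 0.0003
grasp_force: 19.0
pos [0.4844 0.3073 0.1938] yang 107.16 tilt [ 0.001  0.003 -1.   ] F [-16.1  -9.1  38.4] gap 0.0003 t 3.85 j7 1.28
shift [ 0.023  0.021 -0.003] yaw 0.06
```

```bash
python3 -m jog '0 0 0 -0.5 0; 0 0 0 -1.2 0; 20 -0.5 0 -1.6 0; 62 -1.18 0.02 -1.6 0; 62 -1.18 0.02 -1.6 0; 62 -1.18 0.02 -1.6 0; 62 -1.18 0.02 -1.6 0; 62 -1.18 0.02 -1.6 0'
python3 go.py 0.5403 0.3258 0.1845 107.1
python3 - <<'E'
from h import *
a=(185,155,285,235)
snap("top","t1",a,5);snap("side","s1",(260,230,360,310),5)
x=cv2.imread("pics/t1.png");y=cv2.imread("pics/s1.png")
cv2.imwrite("pics/m1.png",cv2.resize(np.hstack([x,y]),(800,320)))
E
```

```text
t: 4.85
position: [0.5399, 0.3251, 0.2694]
ee_rot: [-0.469, 3.106, 0.0]
force: [0.3, -0.0, -0.2]
finger_gap: 0.0526
grasp_force: 0.0
pos [0.5399 0.3251 0.2694] yang 107.17 tilt [-0.  0. -1.] F [ 0.3 -0.  -0.2] gap 0.0526 t 4.85 j7 1.32
shift [-0.012  0.012  1.699] yaw 0.07
```

View pics/m1.png

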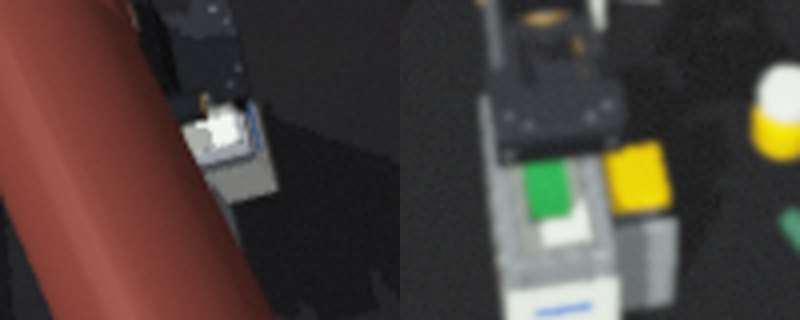

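In the side view the cap has risen to about rim level (547,190) and the key is down. I'll descend and grip.

```bash
python3 -m jog '62 0 0.01 0.5 0; 62 -0.01 0.01 0.9 0; 62 -0.01 0.01 1.2 0; 62 -0.01 0.01 1.4 0; 62 -0.01 0.01 1.55 0; 62 -0.01 0.01 1.65 0; 62 -0.01 0.01 1.69 0; 62 -0.01 0.01 1.69 0; 62 -0.01 0.01 1.69 0'
python3 go.py 0.5403 0.3258 0.1845 107.1
```

```text
t: 6.08
position: [0.5408, 0.3258, 0.1851]
ee_rot: [-0.468, 3.106, 0.0]
force: [0.4, -0.3, 0.1]
finger_gap: 0.0616
grasp_force: 0.0
pos [0.5408 0.3258 0.1851] yang 107.15 tilt [ 0.  0. -1.] F [ 0.4 -0.3  0.1] gap 0.0616 t 6.08 j7 1.33
shift [0.01  0.003 0.013] yaw 0.05
```

```bash
python3 -m jog '45 0 0 0 0; 38 0 0 0 0; 30 0 0 0 0; 30 0 0 0 0; 30 0 0 0 0; 30 0 0 0 0' 30
python3 go.py 0.5403 0.3258 0.1845 107.1
```

```text
t: 6.82
position: [0.5407, 0.3257, 0.1848]
ee_rot: [-0.468, 3.106, -0.0]
force: [0.2, -0.3, 0.9]
finger_gap: 0.036
grasp_force: 29.8
pos [0.5407 0.3257 0.1848] yang 107.15 tilt [ 0. -0. -1.] F [ 0.2 -0.3  0.9] gap 0.036 t 6.83 j7 1.33
shift [0.008 0.005 0.006] yaw 0.05
```

```bash
python3 -m jog '30 0 0 -0.1 0; 30 0 0 -0.25 0; 30 0 0 -0.45 0; 30 0 0 -0.7 0; 30 0 0 -0.95 0; 30 0 0 -1.25 0; 30 0 0 -1.55 0; 30 0 0 -1.9 0; 30 0 0 -2.3 0; 30 0 0 -2.6 0; 30 0 0 -2.8 0; 30 0 0 -2.9 0; 30 0 0 -2.9 0'
python3 go.py 0.4503 -0.289 0.3298 75.6
python3 - <<'E'
from h import *
snap("top","t2",(380,180,480,260),4);snap("side","s2",(240,100,440,300),3)
x=cv2.imread("pics/t2.png");y=cv2.imread("pics/s2.png")
cv2.imwrite("pics/m2.png",np.hstack([cv2.resize(x,(400,320)),cv2.resize(y,(320,320))]))
E
```

```text
t: 8.45
position: [0.5407, 0.3257, 0.3297]
ee_rot: [0.468, -3.106, 0.0]
force: [0.2, -0.5, -1.1]
finger_gap: 0.0358
grasp_force: 29.8
pos [0.5407 0.3257 0.3297] yang 107.15 tilt [-0. -0. -1.] F [ 0.2 -0.5 -1.1] gap 0.0358 t 8.45 j7 1.31
shift [ 5.3520e+00 -1.1214e+01 -1.0000e-03] yaw 31.55
```

View pics/m2.png

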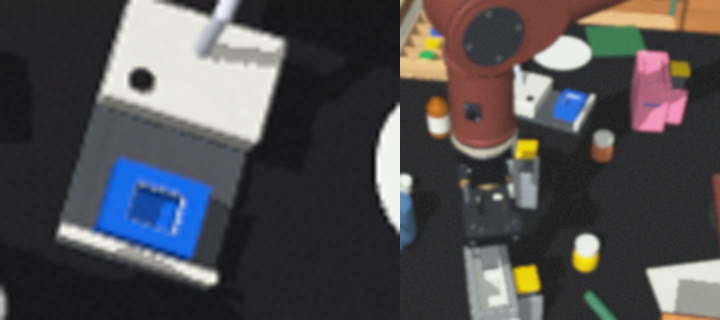

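The pack is out of the well and held (the force changed by about -2 N). The socket is in view with its carriage centre at crop (155,208), which matches the earlier reading. I'll check the yaw on longer edges while carrying the pack over.

```bash
python3 -m jog '30 0.2 -0.4 0 1; 30 0.5 -1.1 0 3; 30 0.9 -1.9 0 5; 30 1.35 -2.8 0 8; 30 1.8 -3.8 0 10.7; 30 2.3 -4.8 0 13.5; 30 2.75 -5.8 0 16; 30 3.2 -6.8 0 19; 30 3.7 -7.8 0 22; 30 4.15 -8.7 0 24.5; 30 4.6 -9.6 0 27; 30 4.95 -10.4 0 29; 30 5.2 -10.9 0 30.6; 30 5.3 -11.1 0 31.2; 30 5.35 -11.21 0 31.5; 30 5.35 -11.21 0 31.5; 30 5.35 -11.21 0 31.5'
python3 - <<'E'
from h import *
for (a,b,z) in [((57,232),(216,282),.02),((103,97),(257,145),.05),((118,157),(212,186),.046),((96,231),(193,259),.046)]:
    p,q=[ray("t2",u/4+380,v/4+180,z) for u,v in(a,b)]; e=q-p; print(np.degrees(np.arctan2(e[1],e[0]))+90,np.hypot(*e[:2]))
snap("top","t3",(350,150,510,270),4);snap("side","s3",(250,80,410,200),4)
x=cv2.imread("pics/t3.png");y=cv2.imread("pics/s3.png")
cv2.imwrite("pics/m3.png",cv2.resize(np.hstack([x,y]),(800,300)))
E
python3 go.py 0.4503 -0.289 0.22 75.6
```

```text
t: 10.68
position: [0.4507, -0.2877, 0.3297]
ee_rot: [-0.39, -3.117, -0.001]
force: [0.2, -0.4, -1.3]
finger_gap: 0.0364
grasp_force: 29.8
-14.786793416486077 0.1328595268890723
-14.937079272146462 0.12802825169026774
-14.653235284837606 0.07783767475265968
-13.421814490181731 0.07926261384127015
pos [ 0.4507 -0.2879  0.3297] yang 75.73 tilt [ 0.  0. -1.] F [ 0.2 -0.1 -0.6] gap 0.0356 t 10.78 j7 1.87
shift [ 2.000e-03 -2.400e-02  2.195e+00] yaw 0.13
```

View pics/m3.png

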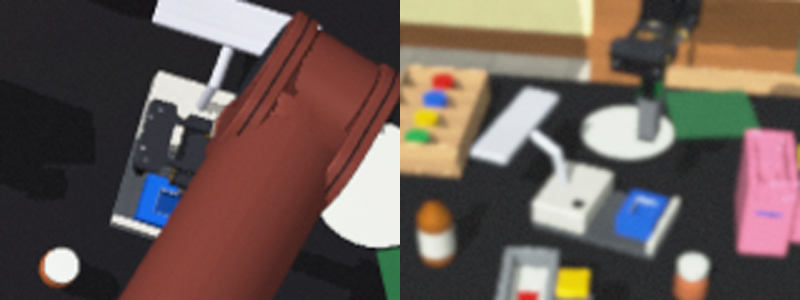

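```bash
python3 -m jog '30 0 -0.03 0.3 0.5; 30 0 -0.03 0.8 0.5; 30 0 -0.03 1.3 0.5; 30 0 -0.03 1.7 0.5; 30 0 -0.03 2.1 0.5; 30 0 -0.03 2.35 0.5; 30 0 -0.03 2.5 0.5; 30 0 -0.03 2.58 0.5; 30 0 -0.03 2.65 0.5; 30 0 -0.03 2.7 0.5; 30 0 -0.03 2.75 0.5; 30 0 -0.03 2.78 0.5; 30 0 -0.03 2.78 0.5; 30 0 -0.03 2.78 0.5' 40
python3 go.py 0.4503 -0.2893 0.165 75.2
```

```text
t: 12.52
position: [0.45, -0.2902, 0.1909]
ee_rot: [0.406, 3.115, -0.0]
force: [-0.3, 0.5, -1.5]
finger_gap: 0.0357
grasp_force: 39.8
pos [ 0.45   -0.2902  0.1909] yang 75.15 tilt [ 0. -0. -1.] F [-0.3  0.5 -1.5] gap 0.0357 t 12.53 j7 1.96
shift [-0.     0.019  0.517] yaw -0.05
```

```bash
python3 -m jog '30 0 0 0.03 0; 30 0 0 0.06 0; 30 0 0 0.09 0; 30 0 0 0.12 0; 30 0 0 0.12 0'
python3 go.py 0.4503 -0.2893 0.165 75.2
```

```text
t: 13.15
position: [0.4501, -0.2902, 0.1847]
ee_rot: [0.406, 3.115, -0.0]
force: [0.2, 0.8, -1.1]
finger_gap: 0.0358
grasp_force: 39.8
pos [ 0.4501 -0.2902  0.1847] yang 75.15 tilt [ 0. -0. -1.] F [ 0.2  0.8 -1.1] gap 0.0358 t 13.15 j7 1.97
shift [0.    0.019 0.394] yaw -0.05
```

It is 8 mm below the mouth with no contact force, so it is in the hole. I'll continue down to home.

```bash
python3 -m jog '30 0 0 0.05 0; 30 0 0 0.1 0; 30 0 0 0.15 0; 30 0 0 0.2 0; 30 0 0 0.25 0; 30 0 0 0.3 0; 30 0 0 0.34 0; 30 0 0 0.37 0; 30 0 0 0.4 0; 30 0 0 0.4 0; 30 0 0 0.4 0'
python3 go.py 0.4503 -0.2893 0.165 75.2
```

```text
t: 14.52
position: [0.4503, -0.2901, 0.1648]
ee_rot: [0.406, 3.115, -0.0]
force: [5.2, 0.8, 1.2]
finger_gap: 0.0357
grasp_force: 39.8
pos [ 0.4503 -0.2901  0.1648] yang 75.15 tilt [ 0.001 -0.    -1.   ] F [5.2 0.8 1.2] gap 0.0357 t 14.53 j7 1.99
shift [ 0.004  0.016 -0.005] yaw -0.05
```

```bash
python3 -m jog '30 -0.01 0 0.02 0; 30 -0.01 0 0.04 0; 30 -0.01 0 0.05 0; 30 -0.01 0 0.05 0'
python3 go.py 0.4503 -0.2893 0.165 75.2
```

```text
t: 15.02
position: [0.451, -0.2907, 0.1644]
ee_rot: [0.406, 3.114, 0.001]
force: [-2.8, 6.4, 27.9]
finger_gap: 0.0358
grasp_force: 39.9
pos [ 0.451  -0.2907  0.1644] yang 75.14 tilt [ 0.002  0.001 -1.   ] F [-2.8  6.4 27.9] gap 0.0358 t 15.03 j7 1.99
shift [ 0.022  0.024 -0.012] yaw -0.06
```

It has bottomed out at the expected depth. I'll relieve the push, open and retreat straight up.

```bash
python3 -m jog '30 0 0 -0.03 0; 30 0 0 -0.05 0; 40 0 0 -0.05 0; 55 0 0 -0.05 0; 62 0 0 -0.05 0; 62 0 0 -0.05 0; 62 0 0 -0.05 0; 62 0 0 -0.05 0; 62 0 0 -0.3 0; 62 0 0 -0.7 0; 62 0 0 -1.2 0; 62 0 0 -1.9 0; 62 0 0 -2.6 0; 62 0 1 -3 0; 62 0 2 -3 0; 62 0 3 -3 0; 62 0 4 -3 0; 62 0 5 -3 0; 62 0 5 -3 0'
python3 - <<'E'
from h import *
snap("top","t4",(350,150,510,270),4);snap("side","s4",(250,80,410,200),4)
x=cv2.imread("pics/t4.png");y=cv2.imread("pics/s4.png")
cv2.imwrite("pics/m4.png",cv2.resize(np.hstack([x,y]),(800,300)))
for n in "t4","s4":
    print(n,[proj(n,[.451,-.2907,z]).round(1) for z in(.118,.092,.046)])
E
```

```text
t: 17.4
position: [0.5153, -0.0444, 0.3128]
ee_rot: [0.396, 3.116, 0.001]
force: [-0.7, -0.8, -1.5]
finger_gap: 0.062
grasp_force: 0.0
t4 [array([423.7, 228.1]), array([421.9, 229.4]), array([419. , 231.6])]
s4 [array([347.7, 148. ]), array([347.3, 153.4]), array([346.6, 162.7])]
```

View pics/m4.png

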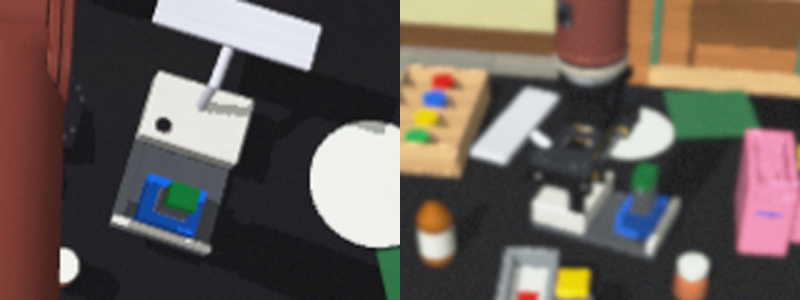

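The pack stands upright in the blue carriage. Its cap is at crop (182,196), or full-image (423,228), and the projection for a fully seated pack is (424,228). The red pack is still in its dock and nothing else has moved.

```bash
python3 -c "
from workcell import *
print(job_done())"
```

```text
the job is handed in; nothing more can be done
None
```

The green-capped pack is plugged fully home and upright in the lamp's socket, the gripper has let go and is clear, and I handed the job in at about 17 s; no verdict came back.

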